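# Pin a pair of printing blocks together on the storage stand

## Robot

A 7-joint arm with a two-finger parallel gripper is mounted at the origin on the work surface. World frame = base frame: x ahead of the robot, y to its left, z up, the work surface at z = 0. Lengths are in mm, angles in rad, forces in N, time in s.
With the tool pointing down it reaches from about 400 to 875 mm from the base axis. Payload 4.4 kg.
Tool frame: the origin (TCP) lies at the very end of the fingers, on their centre line; the grasp point (between the pads) lies 19 mm behind it (ctrl.grasp_offset is the distance from the TCP to the grasp point, in mm); z points along the fingers, y is the line along which they close (so a half turn about z gives the same grasp; the last joint's range is limited). The gripper opens to 85 mm and grips with 20 to 120 N. Pads are 22 mm wide; open, the fingers measure 114 mm over their backs; the gripper's body (76 mm by 85 mm) begins 54 mm behind the grasp point. The pads swing forward as they close: fully open they stand 13 mm farther back than shut.
Start: joints at [-1.412, 0.628, 0.038, 1.517, -0.027, 0.996, -0.02], TCP at [144.867, 633.665, 231.313] pointing down, gripper open.
Joint ranges: [-3.06, 3.06], [-0.37, 2.12], [-1.25, 1.32], [0.18, 2.47], [-1.1, 4.24], [0.23, 1.98], [-2.94, 2.94]. Speed limits (rad/s): [2.57, 2.57, 3.14, 3.14, 3.14, 3.14, 3.14].

## Interface

Orientations are given as [roll, pitch, yaw] about the fixed x, y, z axes, in that order (R = Rz(yaw) Ry(pitch) Rx(roll)).
In Python, from cell import status, cams, ctrl gives the robot as it stands.
- The arm moves only by the tool move_arm, never from a script. Its argument "plan" is a list of rows, each a list of 3 entries, a list of its own where there are three numbers: the shift along the world's x, y, z in mm, then the turn, a rotation vector about the world's x, y, z in degrees, then the opening, from 0 (shut) to 1 (fully open). In form: [[[x, y, z], [wx, wy, wz], gripper], ...]. A call has 1 to 10 rows; each row shifts and turns the commanded pose from where the row before left it; what a row does not reach is not made up. A row lasts 1/8 s, in which the tool goes at most 62.5 mm and 10.7 degrees, less where a joint would pass 70% of its speed; a pose out of reach is approached as far as the arm can. A call with a gripper value outside its range is refused whole. The fingers move at their own pace and stop on an object; the grip force is fixed at half the most. Time passes only in rows, so rows that do not move let the fingers close. It gives the time, the measured TCP pose, the force, the opening and the grip force at its end, in the units of the state.
- status.read_state(): the state, without advancing time (a new reading comes with each control period).
- cams.get_image(name): name is "scene" or "top" or "wrist"; returns the picture (420x560x3 uint8, blue, green, red); there is no depth.
- cams.camera_params(name): a dict with "K" (3x3 intrinsics, pixels), "k1" (the pictures are not rectified: a ray, as slopes to the right and down, at radius r is drawn at 1 + k1 r^2 times it, then the intrinsics apply), "pose" (4x4, takes a point from camera to world coordinates); the wrist camera has in their place "tool_from_camera" (4x4, takes a point from camera to tool coordinates, whose origin is the TCP and whose axes are the flange's). Camera axes: x right, y down, z forward; pixel columns grow to the right and rows downward; lengths in mm; the calibration is good to about 2 mm. A picture is of the moment at which its call begins: read the wrist's pose just before it. camera_params takes no time and is no camera call.
- ctrl.finish_job(): hands the job in; it is judged then, once.
The state is a dict: "clock": time; "qpos": joint angles; "qd": joint speeds; "tau": joint torques, N m; "eef_pos": TCP position; "tool_rot": TCP orientation; "force": force on the tool from outside, world axes, zero at the start; "torque": the same for the moment, N m; "width": finger opening in mm; "gripper_force": force on a finger pad.
Only numpy, scipy, OpenCV 4.12 (cv2) and the standard library are available. Lean on these libraries where they do the work, as an engineer would, in place of code of your own. Each camera call takes 0.05 s, during which the arm holds its last target. There are 200 camera calls.

## Task

The first of two matching copper-faced printing blocks already lies on the dark wooden storage stand. From the loose blocks on the bench, take the other copper-faced block that has a peg hole and lay it squarely on top of the first, the same way round, so that the holes line up. Then take the long brass peg with the red grip from the rack, pass it down through both blocks into the stand's hole until its collar rests on the top block, and let go.

Things in the scene. Friction and masses are not known exactly. Their poses are not given: they have to be found in the camera images.
- upper_block: Loose block to add: copper plate on plywood, 120 x 60 x 18 mm (x, y, z), copper up, flat on the bench, x within 30 degrees of straight ahead. Round 32 mm through hole centred 35 mm from the block's centre towards +x. Origin: centre of the underside. 0.2 to 0.33 kg. Look-alikes nearby: a copper-faced block without a hole, a grey-faced one with a hole.
- lower_block: Block already lying loose on the stand, identical to upper_block (120 x 60 x 18 mm, 32 mm through hole 35 mm from the centre towards +x). Origin: centre of the underside, 30 mm above the bench. Its hole is within about 6 mm of the stand's.
- stand_hole (a point): Centre of the mouth of the 32 mm through hole in the fixed storage stand, a dark wooden block 150 x 80 x 30 mm; the point is level with its top face, 30 mm above the bench, and 35 mm from the stand's centre towards +x. x runs along the long side, z up.
- peg: Long peg: brass shaft 14 mm thick, 58 mm long, last 12 mm tapered; brass collar 46 mm wide, 6 mm thick; red round grip 26 mm wide, 34 mm high. Origin: on the axis at the collar's underside, z up: grip z = 6 to 40 mm, tip z = -58 mm. 0.1 kg. Starts upright in a fixed rack 64 mm high, collar on the rack's top; a shorter steel peg with black grip stands 80 mm beside it.
Not all that is in view belongs to the job. Leave any green, pink or turquoise look-alike of the part that bears stand_hole alone.

How it is judged (in metres and radians):
On the way:
1. the second copper-faced block with a hole lies flat and squarely on the first (z of upper_block in the frame of lower_block between 0.014 and 0.022 m and horizontal distance between upper_block and lower_block below 0.025 m and angle between the x axis of upper_block and the x axis of lower_block, either way round below 0.26 rad), for 0.2 s.
At the end, for the whole second after the job is handed in: Upper block flat on lower on the stand (heights within 4 mm), centres within 25 mm, long sides within 15 degrees; peg through both into the stand's hole, within 16 mm of its axis, upright within 10 degrees, collar on the top block (height within 6 mm); all at rest (all of step 1 and z of lower_block in the frame of stand_hole between -0.004 and 0.004 m and z of peg in the frame of stand_hole between 0.03 and 0.042 m and horizontal distance between peg and stand_hole below 0.016 m and angle between peg's own z axis and vertical below 0.17 rad and linear speed of each of peg, upper_block below 0.02 m/s); the robot touches nothing.
It also fails if it takes over 58 s, if anything falls off the work surface, if the arm or the gripper's body presses on something with over 40 N, if the wrist force passes 120 N, or if a joint passes its speed limit or range.

## Working session

There is one attempt and no reset: what is moved stays moved. The work goes in short steps, Python scripts to look and compute and a tool call to move; the robot and the scene stay as the last step left them, time stands still between calls to the robot, and variables do not carry over. Pictures are saved under pics/ and viewed, at most 11 in all, crops included, and the job is handed in when it is done.

Besides the shell and the picture viewer there is one more tool, called after "Request:" in YAML: its name, and indented under it one key for each argument. move_arm: Moves the arm, as the interface text tells. Its arguments: {"type":"object","properties":{"plan":{"type":"array","items":{"type":"array"}}},"required":["plan"]}

```bash
mkdir -p pics; cat > h.py <<'E'
import numpy as np, cv2
from cell import status, cams, ctrl
from scipy.spatial.transform import Rotation as R
def pose(name):
    p=cams.camera_params(name)
    if name=="wrist":
        s=status.read_state(); T=np.eye(4); T[:3,:3]=R.from_euler('xyz',s['tool_rot']).as_matrix(); T[:3,3]=s['eef_pos']
        return p, T@np.array(p['tool_from_camera'])
    return p, np.array(p['pose'])
def px2w(name,pts,z,pp=None):
    p,T=pp or pose(name); K=np.array(p['K']); out=[]
    for u,v in pts:
        d=np.array([(u-K[0,2])/K[0,0],(v-K[1,2])/K[1,1]]); s=d.copy()
        for _ in range(30): s=d/(1+p['k1']*(s@s))
        r=T[:3,:3]@np.array([s[0],s[1],1]); t=(z-T[2,3])/r[2]; out.append(T[:3,3]+t*r)
    return np.array(out)
E
python3 - <<'E'
from h import *
a=cams.get_image("scene");b=cams.get_image("top")
cv2.imwrite("pics/scene0.png",a);cv2.imwrite("pics/top0.png",b)
print({k:(np.round(v,3).tolist()) for k,v in cams.camera_params("top").items()})
print({k:(np.round(v,3).tolist()) for k,v in cams.camera_params("wrist").items()})
print(status.read_state())
E
```

```text
{'K': [[425.783, 0.0, 286.262], [0.0, 425.783, 212.763], [0.0, 0.0, 1.0]], 'k1': 0.014, 'pose': [[-0.027, -0.997, 0.078, 330.111], [-0.999, 0.028, 0.014, -39.013], [-0.016, -0.078, -0.997, 1048.047], [0.0, 0.0, 0.0, 1.0]]}
{'K': [[356.718, 0.0, 280.879], [0.0, 356.718, 201.906], [0.0, 0.0, 1.0]], 'k1': -0.019, 'tool_from_camera': [[-0.001, -0.962, -0.272, 67.798], [1.0, -0.001, -0.0, 0.783], [-0.0, -0.272, 0.962, -143.64], [0.0, 0.0, 0.0, 1.0]]}
{'clock': 0.1, 'qpos': array([-1.41182938,  0.62923562,  0.03845277,  1.51826173, -0.02700036,
        0.99628549, -0.02003578]), 'qd': array([-0.00120714, -0.00070879,  0.00112611, -0.00199722, -0.00180005,
       -0.00098567, -0.00041688]), 'tau': array([ 2.44996154e-03, -5.64518881e+01,  1.23021159e+00, -1.93966484e+01,
        1.12212310e-02,  5.51675956e-03, -9.11668650e-06]), 'eef_pos': array([144.72322349, 633.11982216, 230.49486402]), 'tool_rot': array([-3.13992072e+00,  2.00564449e-05,  2.91678341e+00]), 'force': array([ 0.21149599, -0.28364152, -0.72433613]), 'torque': array([ 0.03650884, -0.01184202,  0.00925398]), 'gripper_force': 0.0, 'width': 85.60461817605916}
```

View pics/top0.png

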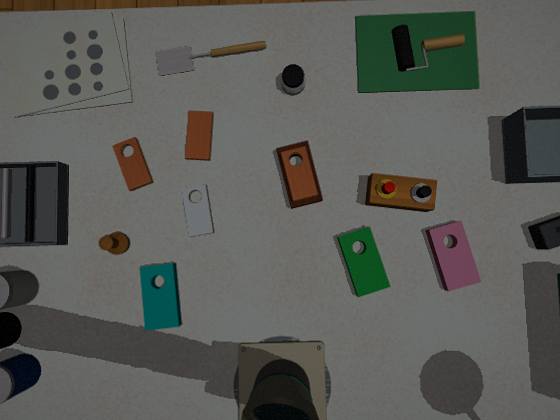

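View pics/scene0.png

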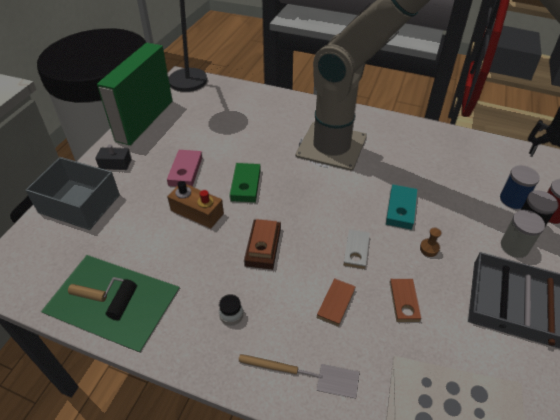

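Top view: up is +x and left is +y. Candidates are the copper block with a hole at (132,163), the copper block without a hole at (199,135) and the grey one with a hole at (197,210). I choose (132,163). The stand with the first block is at (299,174), against green (362,261), pink (453,256) and turquoise (160,296) decoys. The red-grip peg is at (387,188), and the black-grip one at (422,191) is the wrong peg. I'll check in one enlarged crop.

```bash
python3 - <<'E'
import cv2,numpy as np
a=cv2.imread("pics/top0.png")
l=cv2.resize(a[130:200,105:160],None,fx=7,fy=7,interpolation=cv2.INTER_CUBIC)
m=cv2.resize(a[135:215,265:335],None,fx=5.6,fy=5.6,interpolation=cv2.INTER_CUBIC)[:448]
n=np.zeros((600,800,3),np.uint8); n[:490,:385]=l; n[:448,400:792]=m[:448,:392]
cv2.imwrite("pics/crop0.png",np.clip(n*1.6,0,255).astype(np.uint8))
E
```

```text
(no output)
```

View pics/crop0.png

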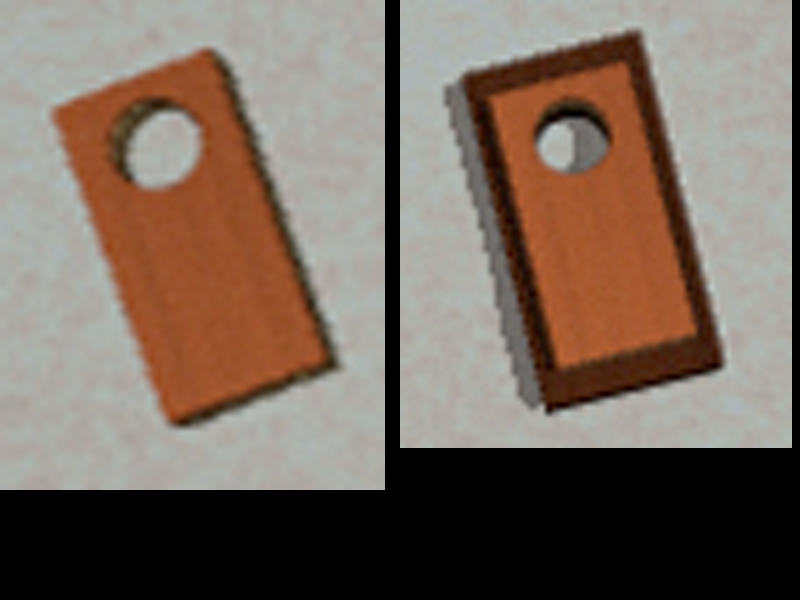

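The left crop shows a copper block with its hole at the far (+x) end, so it is the right one. Its corners in the full image are (112.6,145.7), (135.3,136.9), (152.6,182.1) and (130,190.4). The right crop shows the first block on the stand, also with its hole at the far end.

```bash
python3 - <<'E'
from h import *
def rect(c,z,n):
    P=px2w("top",c,z)[:,:2]; TL,TR,BR,BL=P
    d=(TL+TR)-(BL+BR); print(n,P.mean(0).round(1),"yaw",np.degrees(np.arctan2(d[1],d[0])).round(1),"L",np.linalg.norm(d)/2,"W",np.linalg.norm(TL+BL-TR-BR)/2)
rect([(112.6,145.7),(135.3,136.9),(152.6,182.1),(130,190.4)],18,"up")
rect([(280.7,152.3),(305.5,146.2),(318,194.5),(293.2,200.7)],48,"low")
rect([(276.6,148.75),(307.9,140.9),(322.5,199.3),(291.8,208)],30,"stand")
print("lowhole",px2w("top",[(295.7,159.6)],48).round(1))
print("peg",px2w("top",[(387,187.5)],104).round(1),"black",px2w("top",[(423,190.5)],104).round(1))
E
```

```text
up [542.9 349.9] yaw 20.7 L 120.9178778319835 W 59.16122340846155
low [501.7 -58.5] yaw 12.7 L 119.58212890303513 W 60.606981030107114
stand [502.9 -59.6] yaw 12.4 L 147.87550291087763 W 77.47107261068092
lowhole [[534.9 -50.8  48. ]]
peg [[ 454.3 -251.3  104. ]] black [[ 445.3 -330.4  104. ]]
```

Request:
move_arm:
  plan:
    - [[40,-28,-8],[0,0,3.4],1]
    - [[40,-28,-8],[0,0,3.4],1]
    - [[40,-28,-8],[0,0,3.4],1]
    - [[40,-28,-8],[0,0,3.4],1]
    - [[40,-28,-8],[0,0,3.4],1]
    - [[40,-28,-8],[0,0,3.4],1]
    - [[40,-28,-8],[0,0,3.4],1]
    - [[40,-29,-8],[0,0,3.4],1]
    - [[40,-29,-8],[0,0,3.4],1]
    - [[38,-29,-8],[0,0,3],1]

```text
clock: 1.35
eef_pos: [544.0, 349.4, 150.6]
tool_rot: [-3.142, -0.001, -2.778]
force: [0.9, 0.2, -0.0]
width: 85.4
gripper_force: 0.0
```

Request:
move_arm:
  plan:
    - [[0,0,0],[0,0,0],1]
    - [[0,0,0],[0,0,0],1]

```text
clock: 1.6
eef_pos: [542.2, 350.9, 150.8]
tool_rot: [3.141, -0.001, -2.78]
force: [0.7, 0.6, -1.3]
width: 85.2
gripper_force: 0.0
```

```bash
cat > look.py <<'E'
import sys
from h import *
s=status.read_state(); print(s['clock'],s['eef_pos'].round(1),np.degrees(s['tool_rot']).round(1),s['qpos'].round(2),s['force'].round(1),s['width'])
pp=pose("wrist"); im=cams.get_image("wrist"); cv2.imwrite("pics/%s.png"%sys.argv[1],im)
np.save("pics/%s.npy"%sys.argv[1],pp[1])
E
python3 look.py w1
```

```text
1.6 [542.2 350.9 150.8] [ 1.800e+02 -1.000e-01 -1.593e+02] [-0.53  0.71 -0.14  1.6   0.13  0.84  1.21] [ 0.7  0.6 -1.3] 85.18798860136202
```

View pics/w1.png

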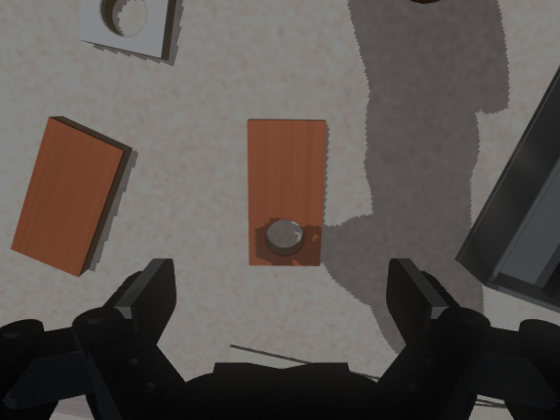

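The wrist view shows the copper block centred and aligned, with its top corners at (248,121), (326,121), (320,265) and (250,265) and its hole at (285,236).

```bash
python3 - <<'E'
from h import *
pp=(cams.camera_params("wrist"),np.load("pics/w1.npy"))
P=px2w("wrist",[(248,121),(326,121),(320,265),(250,265)],18,pp)[:,:2]; print(P.round(1),P.mean(0))
d=P[2]+P[3]-P[0]-P[1]; print(np.degrees(np.arctan2(d[1],d[0])),np.linalg.norm(d)/2,np.linalg.norm(P[0]-P[1]))
print(px2w("wrist",[(285,236)],18,pp))
E
```

```text
[[501.1 308.9]
 [480.2 364.2]
 [592.3 405.3]
 [613.1 349.7]] [546.67502961 357.02184278]
20.067654114791086 119.29617371309502 59.12127766403336
[[578.14000867 368.15507177  18.        ]]
```

Request:
move_arm:
  plan:
    - [[4,5,-30],[0,0,-0.5],1]
    - [[0,0,-35],[0,0,0],1]
    - [[0,0,-35],[0,0,0],1]
    - [[0,0,-30],[0,0,0],1]
    - [[0,0,-10],[0,0,0],1]
    - [[0,0,-5],[0,0,0],1]
    - [[0,0,-3],[0,0,0],1]
    - [[0,0,0],[0,0,0],1]

```text
clock: 2.65
eef_pos: [547.3, 356.0, 4.1]
tool_rot: [3.141, 0.001, -2.789]
force: [1.0, -0.7, 1.1]
width: 85.4
gripper_force: 0.0
```

Request:
move_arm:
  plan:
    - [[0,0,0],[0,0,0],0.4]
    - [[0,0,0],[0,0,0],0.4]
    - [[0,0,0],[0,0,0],0.4]
    - [[0,0,0],[0,0,0],0.4]
    - [[0,0,0],[0,0,0],0.4]
    - [[0,0,0],[0,0,0],0.4]

```text
clock: 3.4
eef_pos: [547.4, 356.0, 4.4]
tool_rot: [3.141, 0.001, -2.789]
force: [-0.7, -0.9, 5.6]
width: 58.1
gripper_force: 65.4
```

Gripped: width 58.1 and 65 N. I'll lift and hover past the stand, so the wrist camera sees the first block clear of the held one.

Request:
move_arm:
  plan:
    - [[0,0,15],[0,0,0],0.4]
    - [[0,0,40],[0,0,0],0.4]
    - [[0,0,40],[0,0,0],0.4]
    - [[0,-20,40],[0,0,0],0.4]
    - [[5,-40,40],[0,0,-1],0.4]
    - [[5,-45,21],[0,0,-1],0.4]
    - [[6,-45,0],[0,0,-1],0.4]
    - [[6,-45,0],[0,0,-1],0.4]
    - [[6,-45,0],[0,0,-1],0.4]
    - [[5,-45,0],[0,0,-1],0.4]

```text
clock: 4.65
eef_pos: [579.7, 69.1, 200.0]
tool_rot: [-3.142, 0.0, -2.894]
force: [0.0, 0.9, -2.5]
width: 58.0
gripper_force: 65.4
```

Request:
move_arm:
  plan:
    - [[5,-45,0],[0,0,-1],0.4]
    - [[5,-40,0],[0,0,-0.5],0.4]
    - [[0,-24,0],[0,0,0],0.4]
    - [[0,0,0],[0,0,0],0.4]
    - [[0,0,0],[0,0,0],0.4]
    - [[0,0,0],[0,0,0],0.4]

```text
clock: 5.4
eef_pos: [589.8, -36.5, 199.5]
tool_rot: [3.141, 0.0, -2.917]
force: [-0.2, 0.2, -2.4]
width: 57.9
gripper_force: 65.3
```

```bash
python3 look.py w2
```

```text
5.4 [589.8 -36.5 199.5] [ 179.9    0.  -167.1] [ 0.1   0.58 -0.14  1.72  0.1   0.85  1.72] [-0.2  0.2 -2.4] 57.94337886748834
```

View pics/w2.png

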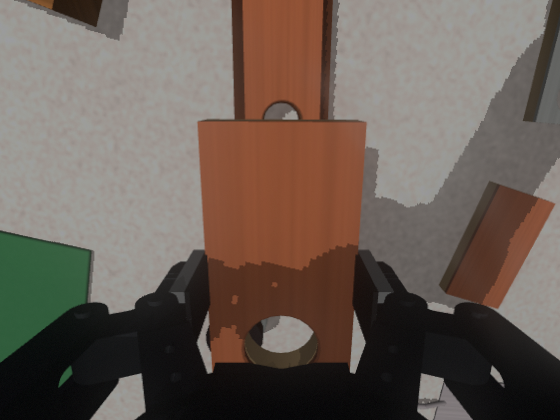

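The wrist view shows the held block with its near edge at (200,122)–(365,122) and its hole at (281,341). Below it is the first block, with edges at x≈246/321 on row 100 and the near rim of its hole at (282,101). Next I compute the offsets.

```bash
python3 - <<'E'
from h import *
pp=(cams.camera_params("wrist"),np.load("pics/w2.npy"))
tcp=np.array([589.8,-36.5]); a=np.radians(12.9); u=np.array([np.cos(a),np.sin(a)]); v=np.array([-np.sin(a),np.cos(a)])
f=lambda p:np.round([(p-tcp)@u,(p-tcp)@v],1)
zt=199.5+13.6
for n,q,z in [("held edge L",(200,122),zt),("held edge R",(365,122),zt),("held hole",(281,341),zt),("low hole rim",(282,101),48),("holeside",(263,121),48),("holeside",(301,121),48),("Ltop",(244,5),48),("Rtop",(324,5),48),("L",(246,110),48),("R",(321,110),48)]:
    p=px2w("wrist",[q],z,pp)[0,:2]; print(n,p.round(1),f(p))
E
python3 -c "
import cv2
a=cv2.imread('pics/w2.png'); cv2.imwrite('pics/w2c.png',cv2.resize(a[0:140,190:375],None,fx=4.2,fy=4.2,interpolation=cv2.INTER_CUBIC))"
```

```text
held edge L [537.2 -77.8] [-60.5 -28.5]
held edge R [524.2 -20.4] [-60.3  30.4]
held hole [619.9 -29.4] [30.9  0.2]
low hole rim [523.5 -50.3] [-67.7   1.4]
holeside [542.1 -61.8] [-52.1 -14. ]
holeside [535.3 -31.8] [-52.   16.7]
Ltop [462.2 -93.3] [-137.1  -26.9]
Rtop [448.9 -35. ] [-137.    32.9]
L [536.7 -76.9] [-60.8 -27.5]
R [523.4 -18.2] [-60.6  32.7]
```

View pics/w2c.png

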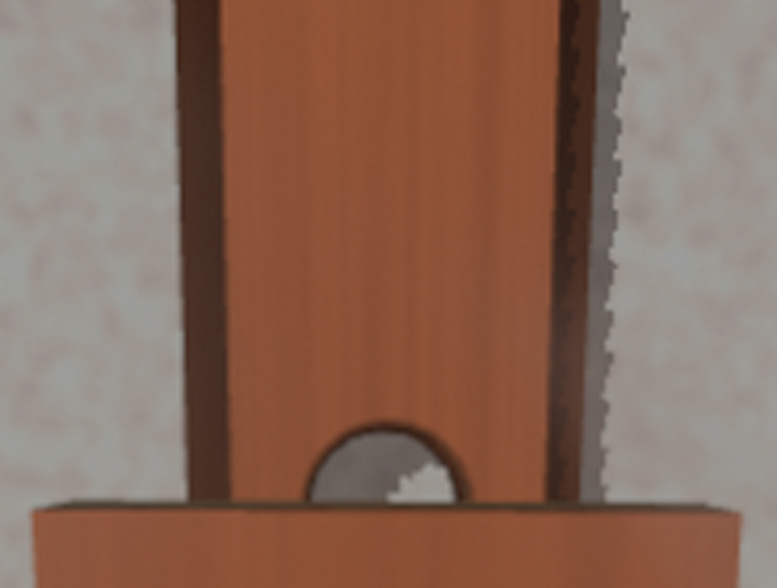

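Request:
move_arm:
  plan:
    - [[-28,-6,0],[0,0,0],0.4]
    - [[-28,-6,-20],[0,0,0],0.4]
    - [[-27,-6,-30],[0,0,0],0.4]
    - [[0,0,-40],[0,0,0],0.4]
    - [[0,0,-30],[0,0,0],0.4]
    - [[0,0,-15],[0,0,0],0.4]
    - [[0,0,-6],[0,0,0],0.4]
    - [[0,0,0],[0,0,0],0.4]
    - [[0,0,-3],[0,0,0],0.4]
    - [[0,0,-2],[0,0,0],0.4]

```text
clock: 6.7
eef_pos: [507.4, -56.4, 53.8]
tool_rot: [-3.141, 0.001, -2.92]
force: [0.2, -0.1, -2.9]
width: 58.2
gripper_force: 65.3
```

Request:
move_arm:
  plan:
    - [[0,0,-1],[0,0,0],0.4]
    - [[0,0,0],[0,0,0],0.4]

```text
clock: 6.95
eef_pos: [507.0, -56.4, 52.4]
tool_rot: [-3.142, 0.0, -2.92]
force: [-0.1, -0.0, -2.6]
width: 58.1
gripper_force: 65.4
```

Request:
move_arm:
  plan:
    - [[0,2,0],[0,0,0],0.4]
    - [[0,0,-1],[0,0,0],0.4]
    - [[0,0,-1],[0,0,0],0.4]
    - [[0,0,0],[0,0,0],0.4]

```text
clock: 7.45
eef_pos: [506.9, -54.2, 52.3]
tool_rot: [-3.141, 0.001, -2.92]
force: [-5.1, 0.3, 19.4]
width: 58.4
gripper_force: 67.6
```

Contact at 19 N, so the block rests. I'll release, rise and look.

Request:
move_arm:
  plan:
    - [[0,0,1],[0,0,0],0.4]
    - [[0,0,0],[0,0,0],1]
    - [[0,0,0],[0,0,0],1]
    - [[0,0,0],[0,0,0],1]
    - [[0,0,0],[0,0,0],1]
    - [[0,0,20],[0,0,0],1]
    - [[0,0,40],[0,0,0],1]
    - [[0,0,40],[0,0,0],1]
    - [[0,0,0],[0,0,0],1]
    - [[0,0,0],[0,0,0],1]

```text
clock: 8.7
eef_pos: [506.4, -54.4, 150.9]
tool_rot: [3.141, -0.001, -2.92]
force: [-0.6, -0.2, -0.7]
width: 85.2
gripper_force: 0.0
```

```bash
python3 look.py w3
```

```text
8.7 [506.4 -54.4 150.9] [ 180.    -0.  -167.3] [ 0.14  0.55 -0.13  1.98  0.12  0.62  1.73] [-0.6 -0.2 -0.7] 85.17738557865057
```

View pics/w3.png

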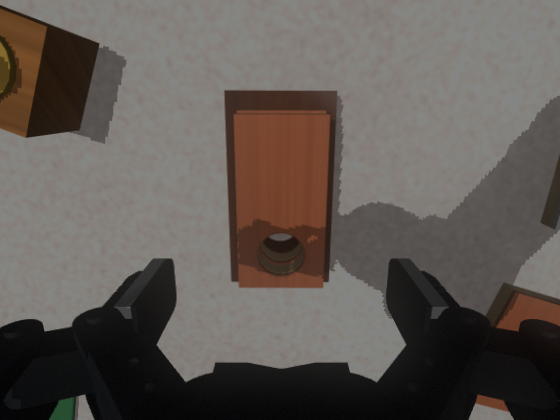

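The blocks are stacked squarely, with the top hole at (281,254) and a clear view through it. The stand's near edge is at row 91.

```bash
python3 - <<'E'
from h import *
pp=(cams.camera_params("wrist"),np.load("pics/w3.npy"))
tcp=np.array([506.4,-54.4]); a=np.radians(12.7); u=np.array([np.cos(a),np.sin(a)]); v=np.array([-np.sin(a),np.cos(a)])
def g(n,q,z):
    p=px2w("wrist",[q],z,pp)[0,:2]; print(n,p.round(1),np.round([(p-tcp)@u,(p-tcp)@v],1))
for n,q,z in [("tl",(234,115),66),("tr",(330,115),66),("br",(324,287),66),("bl",(239,287),66),("hole",(281,254),66),("low near",(281,110),48),("st",(225,91),30),("st",(337,91),30)]: g(n,q,z)
im=cv2.imread("pics/w3.png"); cv2.imwrite("pics/w3c.png",np.clip(1.8*cv2.resize(im[85:300,215:350],None,fx=2.7,fy=2.7,interpolation=cv2.INTER_CUBIC).astype(float),0,255).astype(np.uint8))
E
```

```text
tl [454.8 -95.7] [-59.4 -29. ]
tr [441.7 -37.3] [-59.3  30.9]
br [558.3 -10.9] [60.2 31. ]
bl [571.6 -70.2] [ 60.1 -29.8]
hole [540.1 -46.5] [34.6  0.3]
low near [445.9 -67.7] [-62.    0.4]
st [ 442.1 -109.2] [-74.7 -39.4]
st [424.7 -31.6] [-74.7  40.2]
```

View pics/w3c.png

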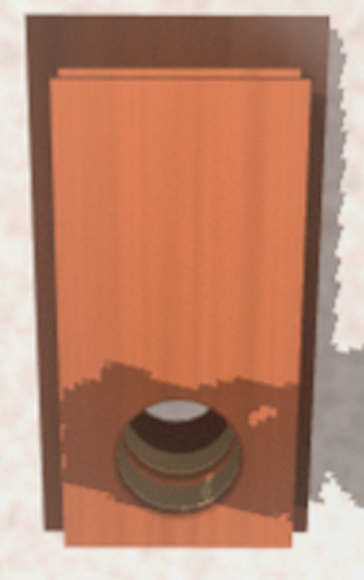

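The stack is aligned: both holes and the stand's hole are within about 2 mm, so the peg target is x≈540.4, y≈-46.2. Next I go over the peg and turn so the fingers close across the rack.

Request:
move_arm:
  plan:
    - [[-4,-14,20],[0,0,-10],1]
    - [[-4,-18,10],[0,0,-10],1]
    - [[-4,-18,0],[0,0,-10],1]
    - [[-5,-18,0],[0,0,-10],1]
    - [[-5,-18,0],[0,0,-10],1]
    - [[-5,-18,0],[0,0,-10],1]
    - [[-5,-18,0],[0,0,-10],1]
    - [[-5,-18,0],[0,0,-10],1]
    - [[-5,-18,0],[0,0,-10],1]
    - [[-4,-18,0],[0,0,-10],1]

```text
clock: 10.0
eef_pos: [459.8, -230.6, 179.9]
tool_rot: [-3.139, -0.001, 1.613]
force: [0.4, 0.4, 0.1]
width: 85.4
gripper_force: 0.0
```

Request:
move_arm:
  plan:
    - [[-2,-15,0],[0,0,-9],1]
    - [[0,0,0],[0,0,0],1]
    - [[0,0,0],[0,0,0],1]
    - [[0,0,0],[0,0,0],1]

```text
clock: 10.5
eef_pos: [458.9, -244.3, 181.0]
tool_rot: [-3.141, -0.001, 1.464]
force: [0.7, 0.2, -0.3]
width: 85.3
gripper_force: 0.0
```

```bash
python3 look.py w4
```

```text
10.5 [ 458.9 -244.3  181. ] [-180.    -0.    83.9] [ 0.16  0.54  0.4   1.94 -0.31  0.72  0.64] [ 0.7  0.2 -0.3] 85.29543918361007
```

View pics/w4.png

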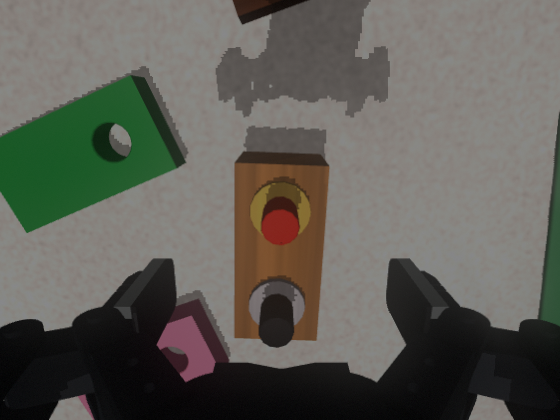

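The wrist view shows the red grip's top at (281,226) with its brass collar at (280,211). The black peg stands behind it at (276,330).

```bash
python3 - <<'E'
from h import *
pp=(cams.camera_params("wrist"),np.load("pics/w4.npy"))
print(px2w("wrist",[(281,226)],104,pp),px2w("wrist",[(280.5,211)],70,pp),px2w("wrist",[(277,328)],104,pp))
E
```

```text
[[ 459.02496042 -253.46178623  104.        ]] [[ 458.64639169 -253.62704172   70.        ]] [[ 447.83263198 -329.96305631  104.        ]]
```

Request:
move_arm:
  plan:
    - [[0,-9,0],[0,0,0],1]
    - [[0,0,-30],[0,0,0],1]
    - [[0,0,-30],[0,0,0],1]
    - [[0,0,-25],[0,0,0],1]
    - [[0,0,-12],[0,0,0],1]
    - [[0,0,-8],[0,0,0],1]
    - [[0,0,0],[0,0,0],1]
    - [[0,0,0],[0,0,0],0.1]
    - [[0,0,0],[0,0,0],0.1]
    - [[0,0,0],[0,0,0],0.1]

```text
clock: 11.8
eef_pos: [459.1, -254.4, 76.7]
tool_rot: [3.141, 0.0, 1.461]
force: [0.0, -0.2, 0.4]
width: 32.2
gripper_force: 0.0
```

Request:
move_arm:
  plan:
    - [[0,0,0],[0,0,0],0.1]
    - [[0,0,0],[0,0,0],0.1]
    - [[0,0,0],[0,0,0],0.1]
    - [[0,0,0],[0,0,0],0.1]

```text
clock: 12.3
eef_pos: [459.1, -254.4, 76.9]
tool_rot: [3.141, -0.0, 1.461]
force: [-1.2, 1.8, 5.9]
width: 24.0
gripper_force: 58.7
```

Request:
move_arm:
  plan:
    - [[0,0,12],[0,0,0],0.1]
    - [[0,0,25],[0,0,0],0.1]
    - [[0,0,30],[0,0,0],0.1]
    - [[0,0,26],[0,0,0],0.1]
    - [[15,35,0],[0,0,0],0.1]
    - [[16,45,0],[0,0,0],0.1]
    - [[16,45,0],[0,0,0],0.1]
    - [[16,40,0],[0,0,0],0.1]
    - [[13,30,0],[0,0,0],0.1]
    - [[5,12,0],[0,0,0],0.1]

```text
clock: 13.55
eef_pos: [540.4, -45.0, 169.5]
tool_rot: [3.141, -0.001, 1.465]
force: [-0.4, -0.6, -1.9]
width: 24.3
gripper_force: 58.9
```

Request:
move_arm:
  plan:
    - [[0,0,0],[0,0,0],0.1]
    - [[0,0,0],[0,0,0],0.1]

```text
clock: 13.8
eef_pos: [539.2, -49.3, 169.5]
tool_rot: [-3.141, 0.001, 1.459]
force: [0.6, -0.2, -0.3]
width: 24.4
gripper_force: 58.9
```

```bash
python3 look.py w5
```

```text
13.8 [539.2 -49.3 169.5] [-1.80e+02  1.00e-01  8.36e+01] [-0.24  0.59  0.43  1.89 -0.35  0.73  0.27] [ 0.6 -0.2 -0.3] 24.40606210109498
```

View pics/w5.png

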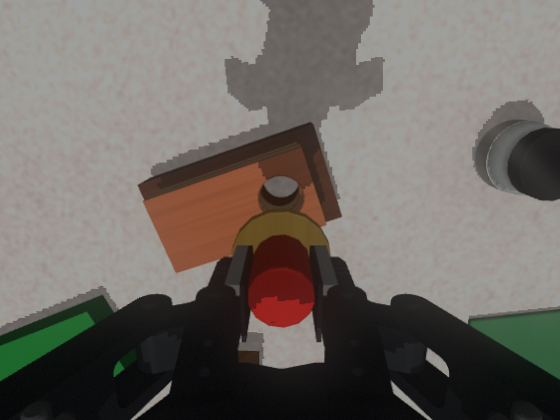

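The wrist view shows the peg held upright with its red top at (281,293) and the collar's widest row at about 252. The top block's hole is at (281,195), just ahead.

```bash
python3 - <<'E'
from h import *
pp=(cams.camera_params("wrist"),np.load("pics/w5.npy"))
for n,q,z in [("hole L",(258.5,196),66),("hole R",(303.5,196),66),("hole far rim",(281,176),66),("red",(281,293),196.6),("collar L",(233,252),162.6),("collar R",(328,252),162.6)]:
    print(n,px2w("wrist",[q],z,pp)[0].round(1))
E
```

```text
hole L [524.8 -43.6  66. ]
hole R [556.8 -47.2  66. ]
hole far rim [542.4 -30.9  66. ]
red [540.4 -47.5 196.6]
collar L [518.8 -43.8 162.6]
collar R [561.9 -48.7 162.6]
```

Request:
move_arm:
  plan:
    - [[0,1,0],[0,0,0],0.1]
    - [[0,0,-20],[0,0,0],0.1]
    - [[0,0,-10],[0,0,0],0.1]
    - [[0,0,-10],[0,0,0],0.1]
    - [[0,0,-12],[0,0,0],0.1]
    - [[0,0,-12],[0,0,0],0.1]
    - [[0,0,-10],[0,0,0],0.1]
    - [[0,0,-8],[0,0,0],0.1]
    - [[0,0,0],[0,0,0],0.1]

```text
clock: 14.98
eef_pos: [539.4, -46.3, 86.7]
tool_rot: [-3.14, 0.0, 1.461]
force: [0.5, 0.7, -0.6]
width: 24.7
gripper_force: 58.9
```

Request:
move_arm:
  plan:
    - [[0,-1,-3],[0,0,0],0.1]
    - [[0,0,-3],[0,0,0],0.1]
    - [[0,0,-1],[0,0,0],0.1]
    - [[0,0,0],[0,0,0],0.1]

```text
clock: 15.48
eef_pos: [539.9, -47.3, 80.3]
tool_rot: [3.142, -0.0, 1.461]
force: [-0.4, 0.4, -1.6]
width: 24.4
gripper_force: 58.9
```

Request:
move_arm:
  plan:
    - [[0,0,-1],[0,0,0],0.1]
    - [[0,0,-1],[0,0,0],0.1]
    - [[0,0,0],[0,0,0],0.1]

```text
clock: 15.85
eef_pos: [540.0, -47.3, 78.9]
tool_rot: [3.141, -0.0, 1.461]
force: [-1.4, 0.2, 5.7]
width: 24.3
gripper_force: 59.4
```

The collar has made contact at the expected height. I'll release, go straight up and check.

Request:
move_arm:
  plan:
    - [[0,0,0],[0,0,0],0.6]
    - [[0,0,0],[0,0,0],0.7]
    - [[0,0,0],[0,0,0],0.8]
    - [[0,0,0],[0,0,0],0.8]
    - [[0,0,15],[0,0,0],0.8]
    - [[0,0,30],[0,0,0],0.8]
    - [[0,0,40],[0,0,0],0.8]
    - [[0,0,20],[0,0,0],0.8]
    - [[0,0,0],[0,0,0],0.8]
    - [[0,0,0],[0,0,0],0.8]

```text
clock: 17.1
eef_pos: [539.4, -47.1, 183.1]
tool_rot: [-3.141, -0.0, 1.461]
force: [0.1, -0.4, 0.2]
width: 68.4
gripper_force: 0.0
```

```bash
python3 look.py w6
```

```text
17.1 [539.4 -47.1 183.1] [-180.    -0.    83.7] [-0.25  0.57  0.44  1.88 -0.34  0.76  0.27] [ 0.1 -0.4  0.2] 68.3774548930467
```

View pics/w6.png

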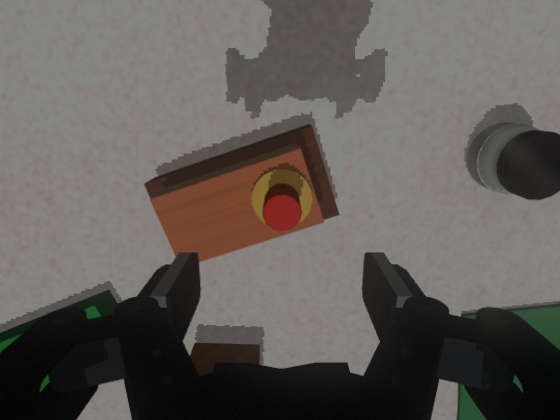

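The peg stands upright at (282,211), with its collar flat on the top block, the stack square and the gripper clear.

```bash
python3 -c "
from cell import ctrl
print(ctrl.finish_job())"
```

```text
the job is handed in; nothing more can be done
None
```

I laid the second copper block squarely on the first, passed the red-grip brass peg down through both into the stand until its collar rested on the top block, and handed the job in at about 17 s; no verdict came back.

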